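# Fit the stud finder's battery and show it to the webcam

## Robot

A 6-joint arm with a two-finger parallel gripper is mounted at the origin on the work surface. World frame = base frame: x ahead of the robot, y to its left, z up, the work surface at z = 0. Lengths are in mm, angles in rad, forces in N, time in s.
With the tool pointing down it reaches from about 375 to 975 mm from the base axis. Payload 3.8 kg.
Tool frame: the origin (TCP) lies on the centre line of the jaws, within the pads' length; the fingertips stand tip_reach ahead of it and the grasp point (between the pads) lies 6 mm ahead of it (tip_reach is the distance from the TCP to the fingertips, in mm); z points along the fingers, y is the line along which they close (so a half turn about z gives the same grasp; the last joint's range is limited). The gripper opens to 88 mm and grips with 3 to 60 N. Pads are 18 mm wide; open, the fingers measure 123 mm over their backs; the gripper's body (75 mm by 187 mm) begins 45 mm behind the grasp point.
Start: joints at [1.272, 0.264, 1.604, -0, 1.274, -0.037], TCP at [174.701, 651.995, 263.706] pointing down, gripper open.
Joint ranges: [-2.63, 2.63], [-0.94, 2.18], [0.31, 2.57], [-1.31, 4.45], [0, 2.66], [-2.55, 2.55]. Speed limits (rad/s): [2.57, 2.57, 3.14, 3.14, 3.14, 3.14].

## Interface

Orientations are given as a unit quaternion [w, x, y, z].
In Python, from workcell import read_state, capture, calibration, sign_off, tip_reach gives the robot as it stands.
- The arm moves only by the tool play_rows, never from a script. Its argument "targets" is a list of rows, each a list of 3 entries, a list of its own where there are three numbers: the turn, a rotation vector about the tool's x, y, z as a fraction of full scale, then the shift along the tool's x, y, z as a fraction of full scale, then the opening, from -1 (shut) to 1 (fully open). In form: [[[rx, ry, rz], [dx, dy, dz], fingers], ...]. A call has exactly 8 rows; each row is the pose to reach, as a shift and turn from the pose commanded when the call began, along the tool's axes at that moment; what a row does not reach only later rows make up. Full scale, the value 1, is 0.4 m for a shift and 0.5 rad for a turn. A row lasts 1/10 s, in which the tool goes at most 50 mm and 8.59 degrees, less where a joint would pass 70% of its speed; a pose out of reach is approached as far as the arm can. A call with a number of a shift or a turn outside -1 to 1 is refused whole. A call with a gripper value outside its range is refused whole. The fingers move at their own pace and stop on an object; "newtons" is the grip in N (left out, the last holds). Time passes only in rows, so rows that repeat a pose let the fingers close, or fill a call up. It gives the time, the measured TCP pose, the force, the opening and the grip force at its end, in the units of the state.
- read_state(): the state, without advancing time (a new reading comes with each control period).
- capture(name): name is "scene" or "side" or "wrist"; returns the picture (400x640x3 uint8, red, green, blue); there is no depth.
- calibration(name): a dict with "fovy" (degrees; the focal length in pixels is half the picture's height over the tangent of half this angle, whatever the lens; pixels are square), "cx", "cy" (the principal point, pixels), "pose" (4x4, takes a point from camera to world coordinates). Camera axes: x right, y down, z forward; pixel columns grow to the right and rows downward; lengths in mm; the calibration is good to about 2 mm. A picture is of the moment at which its call begins: read the wrist's pose just before it. calibration takes no time and is no camera call; for the wrist camera it gives the pose at the moment of the call.
- sign_off(): hands the job in; it is judged then, once.
The state is a dict: "t": time; "joints": joint angles; "joint_vel": joint speeds; "effort": joint torques, N m; "tcp_pos": TCP position; "orientation": TCP orientation; "force": force on the tool from outside, world axes, zero at the start; "moment": the same for the moment, N m; "finger_gap": opening from 0.0 (shut) to 1.0 (fully open); "grip_force": force on a finger pad.
Only numpy, scipy, OpenCV 4.12 (cv2) and the standard library are available. Lean on these libraries where they do the work, as an engineer would, in place of code of your own. Each camera call takes 0.05 s, during which the arm holds its last target. There are 200 camera calls.

## Task

Put the loose battery cartridge into the open bay of the stud finder lying on the shelf and press it down until it is flush with the case. Then pick up the stud finder and show it to the webcam for the colleague on the call: held level in the air with the battery side up, at lens height, its narrow nose pointing straight at the lens with the nose tip about 8 cm from it. Finish while still holding it there, steady; leave the webcam and the other things on the shelf where they are.

Things in the scene. Friction and masses are not known exactly. Their poses are not given: they have to be found in the camera images.
- finder: Blue plastic stud finder, loose, lying flat, battery bay open upwards; 150 long (x) x 56 wide (y) x 34 high (z), 0.2 kg. Origin: centre of its underside; +x to the nose. Sides parallel from x = -75 (square tail) to +30, then tapering to a nose 30 wide at +75. Bay: a recess 53 x 30 in the top face, centred at x = -35. Best grip: across the sides near x = -10.
- bay_mouth (a point): Centre of the bay's mouth, level with the finder's top, 34 above its underside. Bay 3 mm longer and wider than the battery, mouth bevelled. Inside is a stiff sliding copper contact carrier: a battery dropped in stands about 5 mm proud; some 6 to 15 N pushes it down, and it stays down. It stops when the battery's top is flush with the case.
- finder_nose (a point): Tip of the finder's nose, at x = +75, y = 0 and half its height (17 above its underside).
- finder_tail (a point): Middle of the finder's square tail end, at x = -75, y = 0, 17 above its underside.
- battery: Battery cartridge, a loose block 50 long (x) x 27 wide (y) x 18 high (z), 45 g, black with a bare metal band round the middle, lying flat on the shelf. Origin at the centre of its underside. It goes into the bay this side up, its long side along the finder's, either way round.
- webcam: Foot of the fixed webcam stand: round base 90 across, 12 high, with a 12 mm post 262 high. Origin at the centre of the base's underside; its -x is the way the webcam looks.
- webcam_lens (a point): Front centre of the webcam's lens, 45 mm in front of the post; the camera head is 85 wide, 34 high and can sit 160 to 220 above the shelf. Axes as the webcam's: z up, it looks level along -x.
- webcam_view (a point): The point 80 mm straight in front of the lens, at lens height, where the finder's nose tip should be held. Axes as the webcam's: the finder is presented with its +x along this +x (towards the lens) and its z up.
- clamp_a: Aluminium C-clamp, lying flat, about 135 x 85 x 18 high, origin under its middle. Leave alone.
- clamp_b: The second aluminium C-clamp, same size. Leave alone.
- bowl: Magnetic steel bowl, 140 across, 36 high. Leave alone.
- jar: Glass baby-food jar of nails with lid, 56 across, 72 high. Leave alone.
- tape: Tape measure standing upright, 68 x 42 x 62 high. Leave alone.
- driver: Screwdriver about 180 long, lying down. Leave alone.
Not all that is in view belongs to the job. What is shaped like the finder but pink or yellow is not meant.

How it is judged (in metres and radians):
On the way, in this order (a step that is already met when the one before it is completed fails the run):
1. the battery is flush in the bay while the stud finder lies on the shelf (z of battery in the frame of finder between 0.012 and 0.018 m and horizontal distance between battery and bay_mouth below 0.008 m and angle between the z axis of battery and the z axis of finder, either way round below 0.1 rad and height (world z) of finder below 0.01 m), for 0.2 s.
2. the stud finder is lifted by the fingers with the battery flush in it (z of battery in the frame of finder between 0.012 and 0.018 m and horizontal distance between battery and bay_mouth below 0.008 m and angle between the z axis of battery and the z axis of finder, either way round below 0.1 rad and height (world z) of finder above 0.08 m and contact force between the fingers and finder above 1 N), for 0.2 s.
At the end, for the whole second after the job is handed in: Battery in the bay, flush within 2 mm; finder held still in the air by the fingers alone, battery side up, level within 10 degrees, nose tip within 20 mm each way of the point 80 mm before the lens, long axis within 11 degrees of the lens axis, nose to the lens (z of battery in the frame of finder between 0.012 and 0.018 m and horizontal distance between battery and bay_mouth below 0.008 m and angle between the z axis of battery and the z axis of finder, either way round below 0.1 rad and x of finder_nose in the frame of webcam_view between -0.02 and 0.02 m and y of finder_nose in the frame of webcam_view between -0.02 and 0.02 m and z of finder_nose in the frame of webcam_view between -0.02 and 0.02 m and x of finder_tail in the frame of webcam_view below -0.1 m and angle between the x axis of finder and the x axis of webcam_view, either way round below 0.2 rad and angle between finder's own z axis and vertical below 0.17 rad and height (world z) of finder above 0.1 m and contact force between the fingers and finder above 1 N and contact force between finder and webcam below 0.2 N and linear speed of finder below 0.03 m/s and angular speed of finder below 0.2 rad/s); the arm keeps its last pose, push and grip.
It fails at once if another thing on the shelf is pushed more than 30 mm (distance of any of clamp_a, clamp_b, bowl, jar, tape, driver from where it was at the start of the episode above 0.03 m).
It fails at once if the webcam is touched hard or shifted (distance of webcam_lens from where it was at the start of the episode above 0.01 m or contact force between any of the arm, the fingers and webcam above 10 N).
It also fails if it takes over 64 s, if anything falls off the work surface, if the arm or the gripper's body presses on something with over 40 N, if the wrist force passes 120 N, or if a joint passes its speed limit or range.

## Working session

There is one attempt and no reset: what is moved stays moved. The work goes in short steps, Python scripts to look and compute and a tool call to move; the robot and the scene stay as the last step left them, time stands still between calls to the robot, and variables do not carry over. Pictures are saved under pics/ and viewed, at most 10 in all, crops included, and the job is handed in when it is done.

Besides the shell and the picture viewer there is one more tool, called after "Request:" as name(argument=value, ...), one argument or row to a line, values as JSON. play_rows: Moves the arm, as the interface text tells. Shift numbers are shares of 0.4 m and turn numbers shares of 0.5 rad, none past 1 either way. Its arguments: {"type":"object","properties":{"targets":{"type":"array","items":{"type":"array"}},"newtons":{"type":"number"}},"required":["targets"]}

```bash
mkdir -p pics; ls; cat > h.py <<'E'
import numpy as np, cv2
from workcell import *
def snap(n,f):
    im=capture(n); cv2.imwrite(f'pics/{f}.png',im[:,:,::-1]); return im
def ray(n,u,v,c=None):
    c=c or calibration(n); f=200/np.tan(np.radians(c['fovy'])/2); T=np.array(c['pose'])
    d=T[:3,:3]@np.array([(u-c['cx'])/f,(v-c['cy'])/f,1]); return T[:3,3],d
def atz(n,u,v,z,c=None):
    o,d=ray(n,u,v,c); return o+d*(z-o[2])/d[2]
def proj(n,p,c=None):
    c=c or calibration(n); f=200/np.tan(np.radians(c['fovy'])/2); T=np.array(c['pose'])
    q=T[:3,:3].T@(np.array(p)-T[:3,3]); return np.array([c['cx']+f*q[0]/q[2],c['cy']+f*q[1]/q[2]])
E
python3 - <<'E'
from h import *
print(read_state(),tip_reach)
a=[snap(n,n+'0') for n in('scene','side','wrist')]
for n in('scene','side','wrist'):print(n,calibration(n))
E
```

```text
pics
{'t': 0.0, 'joints': array([ 1.27207719e+00,  2.64736030e-01,  1.60534322e+00, -1.35934145e-05,
        1.27369620e+00, -3.69254974e-02]), 'joint_vel': array([ 6.62604859e-04, -3.26072027e-04, -2.73064025e-03,  1.15010550e-03,
        7.14013243e-06, -2.23939734e-03]), 'effort': array([-1.15949639e-03, -5.02112854e+01, -3.56870806e+01,  7.28936330e-02,
        2.92596646e-02, -1.74816555e-04]), 'tcp_pos': array([174.5321841 , 651.38022233, 262.41609958]), 'orientation': array([-1.75896830e-04,  1.30521284e-01,  9.91444907e-01, -1.07714962e-03]), 'force': array([ 0.76054126, -0.60449964, -0.13408415]), 'moment': array([0.02259069, 0.03738252, 0.0006837 ]), 'grip_force': 0.0, 'finger_gap': 0.9990044697542926} 25.0
scene {'fovy': 46.94392515499892, 'cx': 313.09416490131116, 'cy': 197.70470081593248, 'pose': array([[-5.47672587e-01,  4.54564136e-01, -7.02443011e-01,
         1.43264902e+03],
       [ 8.36581372e-01,  2.83806320e-01, -4.68599595e-01,
         6.81286368e+02],
       [-1.36508035e-02, -8.44289891e-01, -5.35712830e-01,
         8.46897942e+02],
       [ 0.00000000e+00,
[... 233 characters left out ...]
1e+02],
       [-7.22749038e-01, -4.93864651e-01,  4.83457894e-01,
        -7.63325268e+02],
       [ 2.47989185e-03, -7.01386430e-01, -7.12776912e-01,
         1.31182439e+03],
       [ 0.00000000e+00,  0.00000000e+00,  0.00000000e+00,
         1.00000000e+00]])}
wrist {'fovy': 70.12959812712742, 'cx': 320.91638190099934, 'cy': 198.44107869587378, 'pose': array([[ 2.59093743e-01,  9.32177030e-01,  2.52816963e-01,
         1.09877476e+02],
       [ 9.65848076e-01, -2.49296195e-01, -7.06321520e-02,
         6.69748827e+02],
       [-2.81536285e-03,  2.62483126e-01, -9.64932476e-01,
         3.84978245e+02],
       [ 0.00000000e+00,  0.00000000e+00,  0.00000000e+00,
         1.00000000e+00]])}
```

View pics/scene0.png

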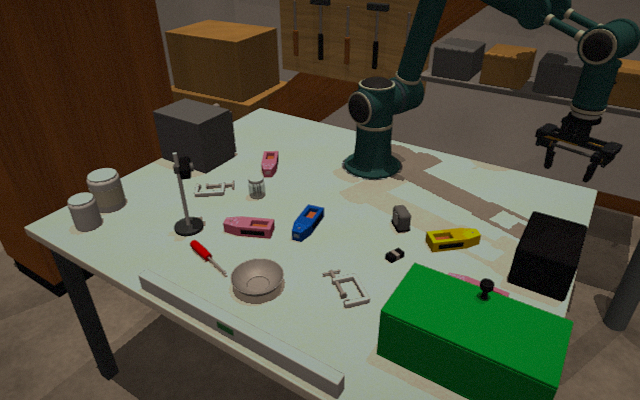

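View pics/side0.png

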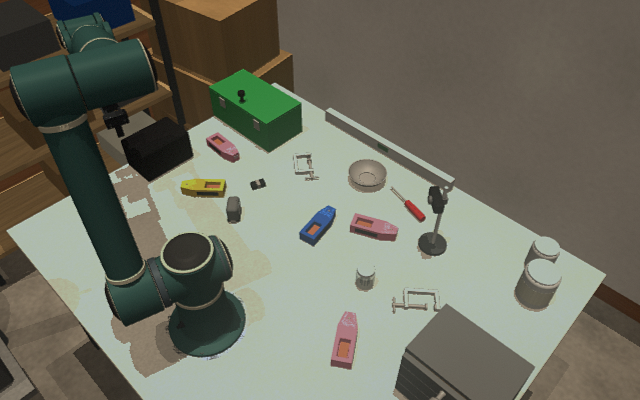

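The only blue finder is at scene (308,222) / side (318,225). The pink ones (scene (249,227), (270,163), (478,285)) and the yellow one (453,239) are decoys. The black block with a metal band at scene (395,255) / side (258,184) is the battery, and the webcam base is at scene (188,227) / side (432,244). I'll confirm these in one enlarged crop.

```bash
python3 - <<'E'
from h import *
S=cv2.imread('pics/scene0.png');D=cv2.imread('pics/side0.png')
def cr(I,x,y,w=66,h=50):
    return cv2.resize(I[y:y+h,x:x+w],(400,300),interpolation=cv2.INTER_CUBIC)
top=np.hstack([cr(S,280,197),cr(D,290,200)])
bot=np.hstack([cr(D,228,160),cv2.resize(D[174:264,378:498],(400,300),interpolation=cv2.INTER_CUBIC)])
cv2.imwrite('pics/crop1.png',np.vstack([top,bot]))
for n,I in(('scene',S),('side',D)):
    hsv=cv2.cvtColor(I,cv2.COLOR_BGR2HSV)
    b=cv2.inRange(hsv,(100,120,40),(125,255,255)); 
    m=np.zeros_like(b)
    if n=='scene': m[195:250,280:340]=1
    else: m[195:255,290:345]=1
    ys,xs=np.nonzero(b*m); hull=cv2.convexHull(np.stack([xs,ys],1).astype(np.int32))[:,0]
    M=cv2.moments(hull);print(n,M['m10']/M['m00'],M['m01']/M['m00'],hull.tolist())
print('batt',atz('scene',395,255,9),atz('side',258,184,9))
print('finder',atz('scene',308,222,20),atz('side',318,225,20))
print('webcam',atz('scene',188,226,12),atz('side',432,243,12))
# webcam head triangulate
E
```

```text
scene 306.5385735080058 222.12081513828238 [[323, 208], [322, 217], [312, 231], [306, 237], [301, 241], [300, 241], [296, 240], [293, 239], [292, 235], [292, 229], [294, 222], [296, 219], [304, 209], [308, 205], [311, 205], [316, 206], [320, 207]]
side 318.1191626409018 222.20708534621576 [[334, 212], [332, 217], [330, 220], [323, 228], [315, 237], [314, 238], [312, 238], [300, 232], [300, 231], [309, 221], [319, 211], [322, 209], [327, 206], [329, 206], [333, 208], [334, 209]]
batt [464.31537961 310.61547157   9.        ] [462.49816862 308.10863019   9.        ]
finder [474.16692424  21.47256169  20.        ] [465.03506746  13.89854625  20.        ]
webcam [ 680.83355285 -288.74835592   12.        ] [ 667.55296646 -296.4550215    12.        ]
```

View pics/crop1.png

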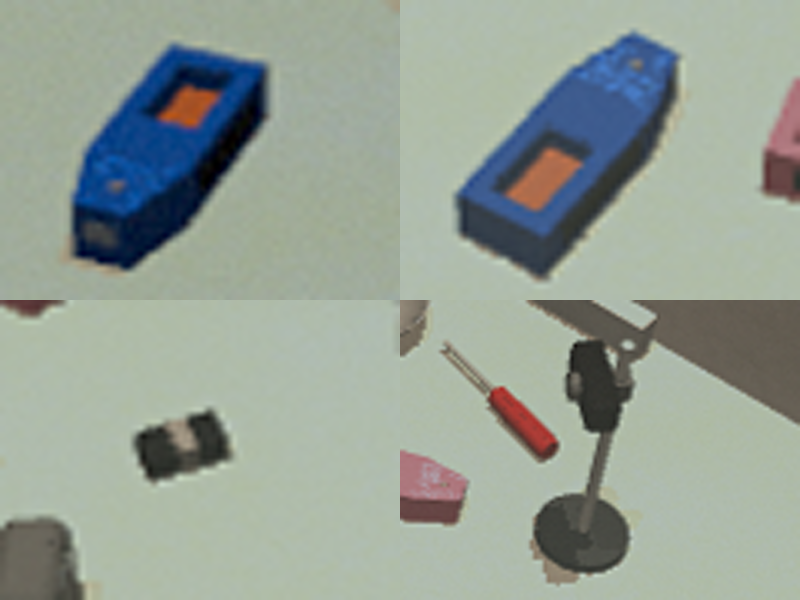

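The crop confirms the targets. The blue finder's tail corners are at side (300,233) and (314,240.5), and its nose is at side (328,205.5) and (336,209). The bay is open with an orange/copper interior, the battery is black with a metal band, and the webcam lens is at about side (430,199.5), looking left.

```bash
cat >> h.py <<'E'
import json,os
# commanded pose kept as x,y,z,a (a=heading of tool x, tool pointing down)
def cmd():
    return np.array(json.load(open('cmd.json')))
def setcmd(c): json.dump(list(map(float,c)),open('cmd.json','w'))
def frac(t,c=None):
    c=cmd() if c is None else c; a=c[3]; d=np.array(t[:3])-c[:3]
    X=np.array([np.cos(a),np.sin(a),0]);Y=np.array([np.sin(a),-np.cos(a),0])
    return np.round([-(t[3]-a)/.5,d@X/400,d@Y/400,-d[2]/400],4)
def fromfrac(f,c=None):
    c=cmd() if c is None else c; a=c[3]
    X=np.array([np.cos(a),np.sin(a),0]);Y=np.array([np.sin(a),-np.cos(a),0])
    return np.r_[c[:3]+400*(f[1]*X+f[2]*Y)-[0,0,400*f[3]],a-.5*f[0]]
E
python3 - <<'E'
from h import *
q=read_state()['orientation'];a=2*np.arctan2(q[2],q[1]); print('a',a)
setcmd([174.701,651.995,263.706,a])
P=lambda n,l,z:[atz(n,u,v,z)[:2].round(1) for u,v in l]
A=P('side',[(299.9,233),(314.2,240.5),(328.3,205.5),(335.9,209.2)],34)
print('finder side',A, np.degrees(np.arctan2(*((A[2]+A[3]-A[0]-A[1])[::-1]))))
f=400/66
A=P('scene',[(280+170/f,197+45/6),(280+268/f,197+65/6),(280+75/f,197+195/6),(280+128/f,197+208/6)],34)
print('finder scene',A, np.degrees(np.arctan2(*((A[2]+A[3]-A[0]-A[1])[::-1]))))
A=P('side',[(228+135/f,160+142/6),(228+210/f,160+112/6),(228+230/f,160+158/6),(228+150/f,160+178/6)],9)
print('batt',A,np.degrees(np.arctan2(*((A[1]+A[2]-A[0]-A[3])[::-1]))))
o,d=ray('side',429.6,199.5);
for z in(160,190,220):print('lens',z,atz('side',429.6,199.5,z))
E
```

```text
a 2.879756504683091
finder side [array([392.1,  23.8]), array([401.7, -30.6]), array([542.4,  40.5]), array([547.6,  10.7])] 11.079112518698855
finder scene [array([409.5, -21.2]), array([398.3,  33.2]), array([547.1,  14.6]), array([542.1,  42.8])] 9.164907636509826
batt [array([444.6, 329.2]), array([492.2, 316.6]), array([474.2, 279. ]), array([430.9, 300.1])] -20.341610730631952
lens 160 [ 688.58445406 -245.09061877  160.        ]
lens 190 [ 661.87218707 -258.58837039  190.        ]
lens 220 [ 635.15992008 -272.086122    220.        ]
```

Request:
play_rows(
  targets=[
    [[0,0,0.24],[-0.918,-0.642,0.035],1],
    [[0,0,0.24],[-0.918,-0.642,0.035],1],
    [[0,0,0.24],[-0.918,-0.642,0.035],1],
    [[0,0,0.24],[-0.918,-0.642,0.035],1],
    [[0,0,0.24],[-0.918,-0.642,0.035],1],
    [[0,0,0.24],[-0.918,-0.642,0.035],1],
    [[0,0,0.24],[-0.918,-0.642,0.035],1],
    [[0,0,0.24],[-0.918,-0.642,0.035],1],
  ],
)

```text
t: 0.95
tcp_pos: [432.7, 344.0, 251.1]
orientation: [0.0, 0.19, 0.982, -0.0]
force: [1.1, 0.5, -0.7]
finger_gap: 1.001
grip_force: 0.0
```

```bash
python3 - <<'E'
from h import *
snap('wrist','w1');snap('wrist','w1');s=read_state();print(s['tcp_pos'],s['orientation'],s['t'])
c=calibration('wrist');json.dump({k:(v.tolist() if hasattr(v,'tolist') else v) for k,v in c.items()},open('c1.json','w'))
q=s['orientation'];setcmd([*s['tcp_pos']+[0,0,1.3],2*np.arctan2(q[2],q[1])])
print(cmd())
print(proj('wrist',[463,309,9]))
I=cv2.imread('pics/w1.png')
E
```

```text
[434.90979241 341.33160374 250.79160815] [ 6.58567498e-04  1.92751920e-01  9.81246771e-01 -1.01903155e-03] 1.05
[434.90979241 341.33160374 252.09160815   2.75366058]
[306.55187812 202.78234659]
```

View pics/w1.png

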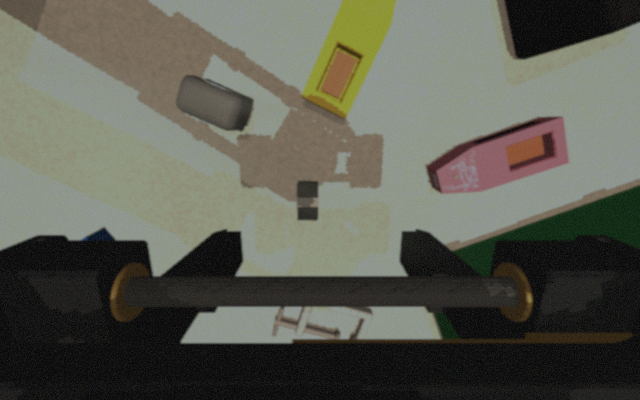

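The battery is at wrist (307,201), spanning about (297,181) to (318,219), with its long side nearly along the tool x.

```bash
cat >> h.py <<'E'
def batt(f,c,box,thr=75,z=18):
    I=cv2.imread(f); x0,y0,x1,y1=box; g=I[y0:y1,x0:x1].max(2)
    m=cv2.morphologyEx((g<thr).astype(np.uint8),cv2.MORPH_CLOSE,np.ones((17,5),np.uint8))
    n,l,st,_=cv2.connectedComponentsWithStats(m); k=1+np.argmax(st[1:,4]); ys,xs=np.nonzero(l==k)
    print('px',st[k])
    W=np.array([atz('wrist',u+x0,v+y0,z,c)[:2] for u,v in zip(xs,ys)],np.float32)
    return cv2.minAreaRect(W)
E
python3 - <<'E'
from h import *
c=json.load(open('c1.json'))
print(batt('pics/w1.png',c,(285,168,330,228)))
I=cv2.imread('pics/w1.png');print(I[170:230:3,307].max(1),I[188,285:330:2].max(1))
s=cmd();print(frac([463,309,120,s[3]]))
E
```

```text
px [ 12  13  21  47 800]
((462.76800537109375, 309.7035217285156), (25.390663146972656, 62.58974838256836), 65.89891052246094)
[115 125 116 115  48  48  54  53  53  63  91  96  82  55  49  44  51 139
 148 148] [122 119 122 121 126 117  75  53  53  57  52  54  51  50  50  48  82 145
 152 151 149 150 152]
[-0.     -0.0956 -0.0483  0.3302]
```

```bash
python3 - <<'E'
from h import *
c=json.load(open('c1.json')); I=cv2.imread('pics/w1.png')[:,:,::1].max(2).astype(float)
for z in(0,9,18):print(z,atz('wrist',307.2,200.2,z,c))
# edge subpixel per row: left/right crossing of 95
for v in list(range(184,197,2))+list(range(206,218,2)):
    r=I[v,285:330]; d=np.nonzero(r<95)[0]; print(v,285+d.min(),285+d.max(),end=' | ')
T=np.array(c['pose']);s=cmd();X=np.array([np.cos(s[3]),np.sin(s[3]),0])
for dx in(0,20,40,60):
    for z in(250,180,120):
        C=dict(c);C['pose']=T.copy();C['pose'][:3,3]+=np.array([463,309,z])-[434.9,341.3,250.8]+X*dx
        print(dx,z,proj('wrist',[463,309,18],C).round())
E
```

```text
0 [462.19923454 309.79453924   0.        ]
9 [460.04114088 311.19077595   9.        ]
18 [457.88304721 312.58701267  18.        ]
184 297 317 | 186 297 317 | 188 297 317 | 190 297 317 | 192 297 317 | 194 296 317 | 196 297 317 | 206 302 309 | 208 298 317 | 210 298 317 | 212 298 317 | 214 298 317 | 216 298 317 | 0 250 [321. 176.]
0 180 [321. 189.]
0 120 [321. 206.]
20 250 [321. 191.]
20 180 [321. 207.]
20 120 [321. 228.]
40 250 [321. 206.]
40 180 [321. 225.]
40 120 [321. 250.]
60 250 [321. 221.]
60 180 [321. 243.]
60 120 [321. 271.]
```

Request:
play_rows(
  targets=[
    [[0,0,0],[-0.087,-0.046,0.1],1],
    [[0,0,0],[-0.087,-0.046,0.22],1],
    [[0,0,0],[-0.087,-0.046,0.3],1],
    [[0,0,0],[-0.087,-0.046,0.35],1],
    [[0,0,0],[-0.087,-0.046,0.35],1],
    [[0,0,0],[-0.087,-0.046,0.35],1],
    [[0,0,0],[-0.087,-0.046,0.35],1],
    [[0,0,0],[-0.087,-0.046,0.35],1],
  ],
)

```text
t: 1.85
tcp_pos: [458.4, 316.9, 113.3]
orientation: [0.001, 0.19, 0.982, 0.001]
force: [-0.2, -0.2, -0.5]
finger_gap: 1.002
grip_force: 0.0
```

```bash
python3 - <<'E'
from h import *
p=fromfrac([0,-.087,-.046,.35]);setcmd(p);s=read_state();c=calibration('wrist')
print(p,s['tcp_pos'],s['orientation'])
I=snap('wrist','w2').max(2).astype(int)
for v in range(150,260,5):
    d=np.nonzero(I[v,270:375]<85)[0]; print(v,(270+d.min(),270+d.max(),len(d)) if len(d) else '',I[v,321])
json.dump({k:(v.tolist() if hasattr(v,'tolist') else v) for k,v in c.items()},open('c2.json','w'))
E
```

```text
[460.16365956 311.13487885 112.09160815   2.75366058] [458.41769684 316.91327845 113.25528616] [0.00129626 0.18955161 0.98186911 0.0012462 ]
150  129
155  125
160  124
165  122
170  125
175  121
180  125
185 (np.int64(296), np.int64(328), 33) 36
190 (np.int64(296), np.int64(329), 34) 43
195 (np.int64(296), np.int64(329), 34) 49
200 (np.int64(296), np.int64(328), 33) 44
205 (np.int64(296), np.int64(329), 34) 48
210 (np.int64(297), np.int64(327), 31) 84
215 (np.int64(304), np.int64(304), 1) 87
220 (np.int64(296), np.int64(328), 25) 78
225 (np.int64(296), np.int64(328), 33) 36
230 (np.int64(295), np.int64(328), 34) 38
235 (np.int64(296), np.int64(328), 33) 26
240 (np.int64(295), np.int64(327), 33) 24
245 (np.int64(301), np.int64(307), 7) 116
250  156
255  150
```

```bash
python3 - <<'E'
from h import *
for i in range(3):
    s=read_state();print(s['t'],s['tcp_pos'],s['orientation'],np.abs(s['joint_vel']).max(),calibration('wrist')['pose'][:3,3]);capture('wrist')
c=json.load(open('c2.json'))
# top-face edges: rows 183..~243, cols 295.7..329
for uv in[(312.4,183.5),(312.2,242.5),(295.6,215),(328.9,215)]:print([atz('wrist',*uv,z,c)[:2].round(1) for z in(18,)])
E
```

```text
1.9 [458.29775038 316.7522747  113.09080486] [0.00120076 0.18957436 0.98186497 0.00113743] 0.007459391567448626 [395.75506702 342.18983365 235.24955308]
1.95 [458.10870388 316.55878515 112.80480799] [1.01150088e-03 1.89607132e-01 9.81859051e-01 9.57626185e-04] 0.007696219959433656 [395.63354211 342.04041094 234.99720933]
2.0 [457.93880618 316.39294878 112.51503084] [8.41462392e-04 1.89656217e-01 9.81849883e-01 7.86994261e-04] 0.006147443844522767 [395.50793656 341.89804194 234.71652187]
[array([437.7, 318.8])]
[array([483.7, 299.7])]
[array([456.6, 296.5])]
[array([466.6, 321.3])]
```

Request:
play_rows(
  targets=[
    [[0,0,0.012],[-0.0155,-0.012,0.03],0.4],
    [[0,0,0.012],[-0.0155,-0.012,0.06],0.2],
    [[0,0,0.012],[-0.0155,-0.012,0.1],0.2],
    [[0,0,0.012],[-0.0155,-0.012,0.14],0.2],
    [[0,0,0.012],[-0.0155,-0.012,0.18],0.2],
    [[0,0,0.012],[-0.0155,-0.012,0.19],0.2],
    [[0,0,0.012],[-0.0155,-0.012,0.19],0.2],
    [[0,0,0.012],[-0.0155,-0.012,0.19],0.2],
  ],
  newtons=15,
)

```text
t: 2.85
tcp_pos: [461.4, 309.0, 35.2]
orientation: [-0.0, 0.193, 0.981, -0.0]
force: [-0.8, -0.5, -0.1]
finger_gap: 0.601
grip_force: 0.0
```

```bash
python3 - <<'E'
from h import *
f=400/448.3*1.0
f=f*np.array([0,-.918,-.642,.035])
p=fromfrac(f,[174.701,651.995,263.706,2.8798]);p[3]=2.8798;p=fromfrac([.24,0,0,0],p)
p=np.r_[p[:3],2.7598]
# second shift was along axes at 2.7598
p=fromfrac([0,-.087,-.046,.35],p);print(p)
p=fromfrac([.012,-.0155,-.012,.19],p);print(p);setcmd(p);s=read_state();print(s['tcp_pos'],s['orientation'],s['finger_gap'])
E
```

```text
[457.31180174 315.83194691 111.21436493   2.7598    ]
[461.27698435 309.06753068  35.21436493   2.7538    ]
[461.43796027 309.0389702   35.22501452] [-1.61944358e-05  1.92796311e-01  9.81238800e-01 -1.49046355e-05] 0.6009875947573863
```

Command tracking is exact. Next: close, then lift.

Request:
play_rows(
  targets=[
    [[0,0,0],[0,0,0],-1],
    [[0,0,0],[0,0,0],-1],
    [[0,0,0],[0,0,0],-1],
    [[0,0,0],[0,0,0],-1],
    [[0,0,0],[0,0,0],-1],
    [[0,0,0],[0,0,0],-1],
    [[0,0,0],[0,0,0],-1],
    [[0,0,0],[0,0,0],-1],
  ],
  newtons=15,
)

```text
t: 3.65
tcp_pos: [461.6, 309.3, 35.8]
orientation: [0.0, 0.193, 0.981, 0.0]
force: [-1.1, -0.5, 6.1]
finger_gap: 0.302
grip_force: 15.0
```

Request:
play_rows(
  targets=[
    [[0,0,0],[0,0,-0.1],-1],
    [[0,0,-0.1],[0,0,-0.22],-1],
    [[0,0,-0.3],[-0.03,-0.1,-0.335],-1],
    [[0,0,-0.5],[-0.07,-0.21,-0.335],-1],
    [[0,0,-0.7],[-0.11,-0.33,-0.335],-1],
    [[0,0,-0.9],[-0.15,-0.45,-0.335],-1],
    [[0,0,-1],[-0.18,-0.56,-0.335],-1],
    [[0,0,-1],[-0.21,-0.65,-0.335],-1],
  ],
)

```text
t: 4.45
tcp_pos: [439.4, 34.5, 168.7]
orientation: [-0.0, -0.056, 0.998, -0.0]
force: [0.8, 0.1, -0.6]
finger_gap: 0.305
grip_force: 15.0
```

```bash
python3 - <<'E'
from h import *
p=fromfrac([-1,-.21,-.65,-.335]);setcmd(p);s=read_state();print(p,s['tcp_pos'],s['orientation'],s['finger_gap'])
print(frac([438,7,170,np.radians(190)]))
E
```

```text
[440.72171655  36.60931193 169.21436493   3.2538    ] [439.44831372  34.47758362 168.70720493] [-3.09141608e-04 -5.64976419e-02  9.98402669e-01 -1.74946562e-04] 0.30455787256880307
[-0.1247  0.0151 -0.0728 -0.002 ]
```

Request:
play_rows(
  targets=[
    [[0,0,-0.06],[0.008,-0.04,0],-1],
    [[0,0,-0.12],[0.015,-0.073,0],-1],
    [[0,0,-0.12],[0.015,-0.073,0],-1],
    [[0,0,-0.12],[0.015,-0.073,0],-1],
    [[0,0,-0.12],[0.015,-0.073,0],-1],
    [[0,0,-0.12],[0.015,-0.073,0],-1],
    [[0,0,-0.12],[0.015,-0.073,0],-1],
    [[0,0,-0.12],[0.015,-0.073,0],-1],
  ],
)

```text
t: 5.25
tcp_pos: [438.1, 7.4, 169.2]
orientation: [-0.0, -0.086, 0.996, 0.0]
force: [-0.1, 0.0, -0.6]
finger_gap: 0.303
grip_force: 15.0
```

```bash
python3 - <<'E'
from h import *
p=fromfrac([-.12,.015,-.073,0]);setcmd(p);s=read_state();print(p,s['tcp_pos'],s['orientation'])
c=calibration('wrist');snap('wrist','w3')
json.dump({k:(v.tolist() if hasattr(v,'tolist') else v) for k,v in c.items()},open('c3.json','w'))
E
```

```text
[438.02903188   6.92110805 169.21436493   3.3138    ] [438.07106981   7.41127216 169.1930903 ] [-3.83848393e-05 -8.64085261e-02  9.96259788e-01  2.18259529e-05]
```

View pics/w3.png

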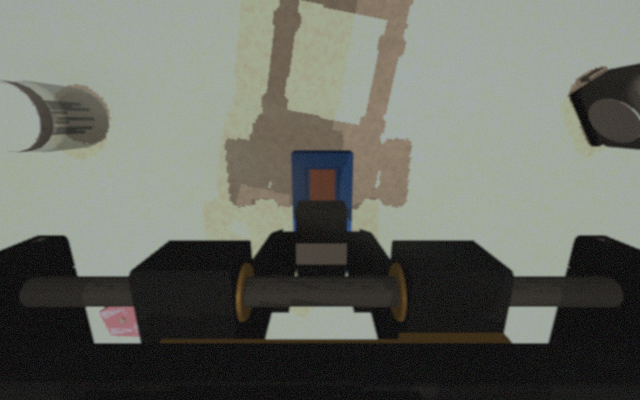

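The finder's tail edge is at wrist row ≈152, with its sides at columns 292–353. The bay sits at about (322,185), partly hidden by the held battery at (322,225). I'll fit the edges numerically.

```bash
python3 - <<'E'
from h import *
c=json.load(open('c3.json'));I=cv2.imread('pics/w3.png').astype(int);B,G,R=[I[:,:,k] for k in range(3)]
m=(B-R>30)&(B>60)
print([(v,B[v,322],R[v,322]) for v in range(144,176,2)])
L=[];Rr=[]
for v in range(158,228,6):
    d=np.nonzero(m[v,270:375])[0]; L.append((270+d.min()-.5,v));Rr.append((270+d.max()+.5,v));print(v,L[-1][0],Rr[-1][0],end='|')
T=[]
for u in range(298,350,6):
    d=np.nonzero(m[130:200,u])[0];T.append((u,130+d.min()-.5))
print(T)
o=(R-B>20); ys,xs=np.nonzero(o[160:200,300:345]);print('orange',xs.min()+300,xs.max()+300,ys.min()+160)
for n,l in(('L',L),('R',Rr),('T',T)):
    P=np.array([atz('wrist',u,v,34,c)[:2] for u,v in l]);vx,vy,x,y=cv2.fitLine(P.astype(np.float32),cv2.DIST_HUBER,0,.01,.01).ravel();print(n,np.degrees(np.arctan2(vy,vx)),x,y,P[0],P[-1])
d=[atz('wrist',*uv,34,c)[:2] for uv in[(307,180),(337,180)]];print(d)
# tail wall inner bay edges at row: dark/blue boundary
print([(u,B[180,u]-R[180,u],B[180,u]) for u in range(286,360,2)])
E
```

```text
[(144, np.int64(84), np.int64(110)), (146, np.int64(88), np.int64(114)), (148, np.int64(85), np.int64(110)), (150, np.int64(62), np.int64(62)), (152, np.int64(53), np.int64(20)), (154, np.int64(73), np.int64(34)), (156, np.int64(75), np.int64(29)), (158, np.int64(76), np.int64(32)), (160, np.int64(73), np.int64(30)), (162, np.int64(74), np.int64(31)), (164, np.int64(75), np.int64(37)), (166, np.int64(75), np.int64(34)), (168, np.int64(61), np.int64(37)), (170, np.int64(46), np.int64(83)), (172, np.int64(35), np.int64(87)), (174, np.int64(43), np.int64(90))]
158 292.5 352.5|164 292.5 351.5|170 292.5 351.5|176 298.5 351.5|182 294.5 351.5|188 296.5 351.5|194 335.5 350.5|200 295.5 350.5|206 293.5 350.5|212 348.5 349.5|218 293.5 349.5|224 293.5 350.5|[(298, np.float64(152.5)), (304, np.float64(153.5)), (310, np.float64(152.5)), (316, np.float64(152.5)), (322, np.float64(152.5)), (328, np.float64(152.5)), (334, np.float64(152.5)), (340, np.float64(152.5)), (346, np.float64(152.5))]
orange 310 334 170
L 11.461185 431.19113 -18.22432 [408.14890209 -23.52097344] [470.53255924 -13.33737852]
R 
[... 861 characters left out ...]
64(-48), np.int64(43)), (322, np.int64(-48), np.int64(43)), (324, np.int64(-53), np.int64(35)), (326, np.int64(-47), np.int64(44)), (328, np.int64(-50), np.int64(44)), (330, np.int64(-54), np.int64(39)), (332, np.int64(-50), np.int64(41)), (334, np.int64(-23), np.int64(50)), (336, np.int64(32), np.int64(70)), (338, np.int64(24), np.int64(60)), (340, np.int64(39), np.int64(73)), (342, np.int64(57), np.int64(86)), (344, np.int64(51), np.int64(88)), (346, np.int64(55), np.int64(93)), (348, np.int64(56), np.int64(90)), (350, np.int64(54), np.int64(91)), (352, np.int64(11), np.int64(93)), (354, np.int64(-28), np.int64(106)), (356, np.int64(-30), np.int64(107)), (358, np.int64(-32), np.int64(99))]
```

```bash
python3 - <<'E'
from h import *
print(frac([438.9,9.1,76,3.3219]))
E
```

```text
[-0.0162 -0.0031  0.005   0.233 ]
```

Request:
play_rows(
  targets=[
    [[0,0,-0.016],[-0.003,0.005,0.05],-1],
    [[0,0,-0.016],[-0.003,0.005,0.1],-1],
    [[0,0,-0.016],[-0.003,0.005,0.15],-1],
    [[0,0,-0.016],[-0.003,0.005,0.2],-1],
    [[0,0,-0.016],[-0.003,0.005,0.233],-1],
    [[0,0,-0.016],[-0.003,0.005,0.233],-1],
    [[0,0,-0.016],[-0.003,0.005,0.233],-1],
    [[0,0,-0.016],[-0.003,0.005,0.233],-1],
  ],
)

```text
t: 6.1
tcp_pos: [439.7, 9.1, 77.0]
orientation: [0.001, -0.09, 0.996, -0.0]
force: [-0.2, 0.8, -0.6]
finger_gap: 0.302
grip_force: 15.0
```

```bash
python3 - <<'E'
from h import *
p=fromfrac([-.016,-.003,.005,.233]);setcmd(p);s=read_state();print(p,s['tcp_pos'],s['orientation'],s['force'])
I=snap('wrist','w4')
J=cv2.resize(I[120:280,230:410][:,:,::-1],(675,600),interpolation=cv2.INTER_CUBIC);cv2.imwrite('pics/w4c.png',cv2.convertScaleAbs(J,alpha=1.8))
E
```

```text
[438.86856766   9.09715485  76.01436493   3.3218    ] [439.74313041   9.10400443  76.97108147] [ 8.58538580e-04 -8.99902604e-02  9.95942269e-01 -1.11723542e-04] [-0.19490967  0.77102419 -0.55339074]
```

View pics/w4c.png

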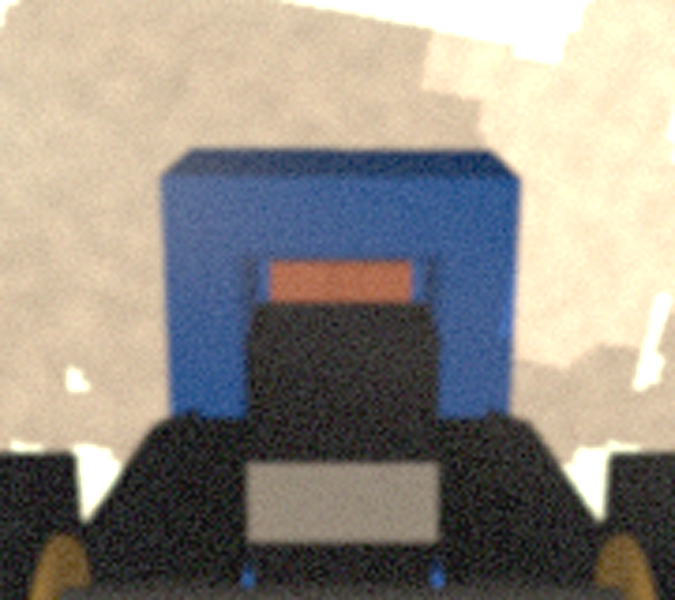

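The view is well centred: finder sides at crop columns 163–519, bay mouth 248–437, held battery 248–438. The lengthwise fit needs a numeric check, using the tail edge at row 166.7 and the battery's tail-side top edge at row ≈203.

```bash
python3 - <<'E'
from h import *
I=cv2.imread('pics/w4.png').astype(int)
print([(v,*I[v,321]) for v in range(158,212,1)])
s=read_state();t=s['tcp_pos'];print(t);a=3.3218;H=-np.array([np.cos(a),np.sin(a)])
for v,z in((166.7,34),(190,34),(189,34),(202,t[2]-17.5),(203,t[2]-17.5),(204,t[2]-17.5)):
    print(v,z,(atz('wrist',321,v,z)[:2]-t[:2])@H)
E
```

```text
[(158, np.int64(92), np.int64(105), np.int64(116)), (159, np.int64(84), np.int64(91), np.int64(96)), (160, np.int64(65), np.int64(57), np.int64(58)), (161, np.int64(54), np.int64(36), np.int64(25)), (162, np.int64(54), np.int64(35), np.int64(30)), (163, np.int64(60), np.int64(39), np.int64(34)), (164, np.int64(55), np.int64(39), np.int64(27)), (165, np.int64(52), np.int64(34), np.int64(20)), (166, np.int64(69), np.int64(50), np.int64(38)), (167, np.int64(69), np.int64(39), np.int64(23)), (168, np.int64(82), np.int64(59), np.int64(41)), (169, np.int64(84), np.int64(56), np.int64(40)), (170, np.int64(81), np.int64(52), np.int64(37)), (171, np.int64(82), np.int64(58), np.int64(41)), (172, np.int64(78), np.int64(52), np.int64(30)), (173, np.int64(78), np.int64(50), np.int64(33)), (174, np.int64(74), np.int64(47), np.int64(26)), (175, np.int64(81), np.int64(50), np.int64(34)), (176, np.int64(85), np.int64(62), np.int64(44)), (177, np.int64(81), np.int64(54), np.int64(38)), (178, np.int64(78), np.int64(51), np.int64(34)), (179, np.int64(83), np.int64(56), np.int64(42)), (180, np.int64(77),
[... 1098 characters left out ...]
t64(33)), (203, np.int64(26), np.int64(29), np.int64(31)), (204, np.int64(31), np.int64(33), np.int64(35)), (205, np.int64(34), np.int64(35), np.int64(35)), (206, np.int64(31), np.int64(32), np.int64(34)), (207, np.int64(29), np.int64(30), np.int64(34)), (208, np.int64(30), np.int64(27), np.int64(31)), (209, np.int64(19), np.int64(21), np.int64(14)), (210, np.int64(32), np.int64(39), np.int64(37)), (211, np.int64(26), np.int64(25), np.int64(28))]
[439.85257355   9.09105719  77.09234362]
166.7 34 -41.13632766249816
190 34 -27.155292648205144
189 34 -27.768075498401927
202 59.592343622677504 -27.059670935473083
203 59.592343622677504 -26.52872926052951
204 59.592343622677504 -25.99676205005335
```

Request:
play_rows(
  targets=[
    [[0,0,0],[0,0,0],-1],
    [[0,0,0],[0,0,0],-1],
    [[0,0,0],[0,0,0.01],-1],
    [[0,0,0],[0,0,0.015],-1],
    [[0,0,0],[0,0,0.02],-1],
    [[0,0,0],[0,0,0.025],-1],
    [[0,0,0],[0,0,0.03],-1],
    [[0,0,0],[0,0,0.035],-1],
  ],
)

```text
t: 6.95
tcp_pos: [438.7, 9.1, 61.7]
orientation: [-0.0, -0.09, 0.996, 0.0]
force: [-0.2, -0.1, -0.5]
finger_gap: 0.303
grip_force: 15.0
```

Request:
play_rows(
  targets=[
    [[0,0,0],[0,0,0],-0.1],
    [[0,0,0],[0,0,0],-0.1],
    [[0,0,0],[0,0,0],-0.1],
    [[0,0,0],[0,0,-0.03],-0.1],
    [[0,0,0],[0,0,-0.05],-1],
    [[0,0,0],[0,0,-0.05],-1],
    [[0,0,0],[0,0,-0.05],-1],
    [[0,0,0],[0,0,-0.05],-1],
  ],
)

```text
t: 7.75
tcp_pos: [438.8, 9.1, 82.1]
orientation: [0.0, -0.09, 0.996, 0.0]
force: [0.1, -0.2, 0.2]
finger_gap: 0.112
grip_force: 0.0
```

```bash
python3 - <<'E'
from h import *
p=fromfrac([0,0,0,.035-.05]);setcmd(p);s=read_state();print(p,s['tcp_pos'],s['finger_gap'],s['force'])
I=snap('wrist','w5')
J=cv2.resize(I[120:280,230:410][:,:,::-1],(675,600),interpolation=cv2.INTER_CUBIC);cv2.imwrite('pics/w5c.png',cv2.convertScaleAbs(J,alpha=1.8))
E
```

```text
[438.86856766   9.09715485  82.01436493   3.3218    ] [438.79715073   9.11709592  82.08231028] 0.11208314714400651 [ 0.08646486 -0.20013446  0.21290996]
```

View pics/w5c.png

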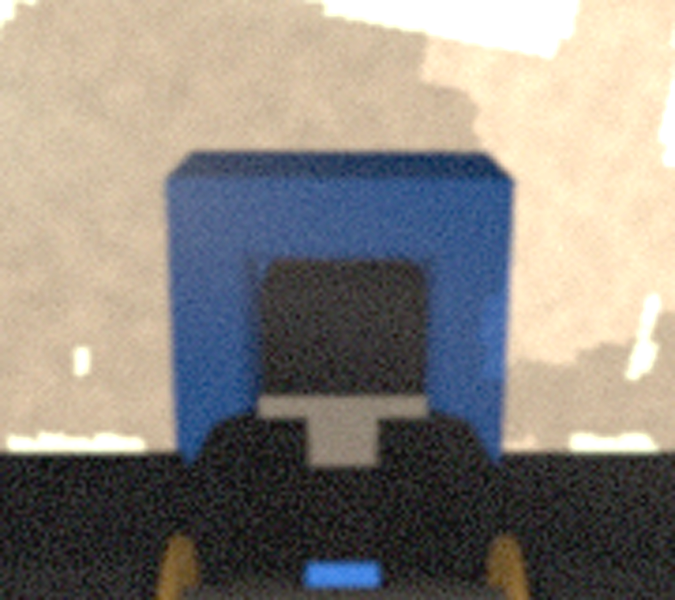

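The battery sits in the bay at crop (258–428, 260+) and is well aligned. Next I press it down with the fingers shut.

Request:
play_rows(
  targets=[
    [[0,0,0],[0,0,0],-1],
    [[0,0,0],[0,0,0.02],-1],
    [[0,0,0],[0,0,0.04],-1],
    [[0,0,0],[0,0,0.0475],-1],
    [[0,0,0],[0,0,0.0525],-1],
    [[0,0,0],[0,0,0.0575],-1],
    [[0,0,0],[0,0,0.06],-1],
    [[0,0,0],[0,0,0.06],-1],
  ],
)

```text
t: 8.6
tcp_pos: [438.6, 9.1, 59.2]
orientation: [-0.001, -0.09, 0.996, 0.0]
force: [-7.9, 0.3, 17.4]
finger_gap: 0.006
grip_force: 8.3
```

Request:
play_rows(
  targets=[
    [[0,0,0],[0,0,0.002],-1],
    [[0,0,0],[0,0,0.002],-1],
    [[0,0,0],[0,0,0.002],-1],
    [[0,0,0],[0,0,0.002],-1],
    [[0,0,0],[0,0,-0.05],-1],
    [[0,0,0],[0,0,-0.1],-1],
    [[0,0,0],[0,0,-0.15],-1],
    [[0,0,0],[0,0,-0.15],-1],
  ],
)

```text
t: 9.4
tcp_pos: [441.1, 9.0, 120.4]
orientation: [0.003, -0.09, 0.996, -0.0]
force: [0.3, 0.2, 0.5]
finger_gap: 0.003
grip_force: 0.0
```

```bash
python3 - <<'E'
from h import *
p=fromfrac([0,0,0,.06-.15]);setcmd(p);s=read_state();print(p,s['tcp_pos'],s['force'])
I=snap('wrist','w6')
J=cv2.resize(I[100:260,230:410][:,:,::-1],(675,600),interpolation=cv2.INTER_CUBIC);cv2.imwrite('pics/w6c.png',cv2.convertScaleAbs(J,alpha=1.8))
E
```

```text
[438.86856766   9.09715485 118.01436493   3.3218    ] [441.06291078   9.01805875 120.39121354] [0.28757603 0.15655493 0.527043  ]
```

View pics/w6c.png

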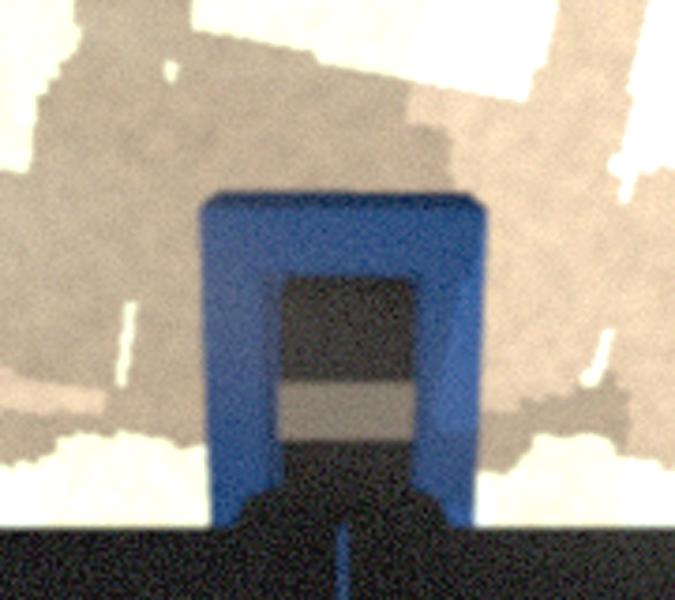

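The battery now looks flush: it fills the bay rim evenly at crop (278–413, 275+). Before lifting I'll measure the webcam from above with the wrist camera.

Request:
play_rows(
  targets=[
    [[0,0,0.2],[0,0,-0.12],1],
    [[0,0,0.4],[-0.02,-0.04,-0.23],1],
    [[0,0,0.6],[-0.07,-0.11,-0.32],1],
    [[0,0,0.8],[-0.13,-0.2,-0.39],1],
    [[0,0,1],[-0.19,-0.29,-0.44],1],
    [[0,0,1],[-0.25,-0.38,-0.49],1],
    [[0,0,1],[-0.31,-0.47,-0.52],1],
    [[0,0,1],[-0.36,-0.56,-0.55],1],
  ],
)

```text
t: 10.25
tcp_pos: [621.8, -186.8, 336.2]
orientation: [-0.001, 0.159, 0.987, 0.0]
force: [0.3, -0.4, 0.6]
finger_gap: 0.706
grip_force: 0.0
```

```bash
python3 - <<'E'
from h import *
p=fromfrac([1,-.36,-.56,-.55]);setcmd(p);s=read_state();print(p,s['tcp_pos'],s['joints'])
print(frac([690,-270,340,np.radians(150)]))
E
```

```text
[ 620.68502973 -185.46587895  338.01436493    2.8218    ] [ 621.82238453 -186.7801882   336.2095785 ] [-3.30272333e-01  1.82296473e-01  1.57045652e+00  2.31892831e-04
  1.39084080e+00 -1.58130771e+00]
[ 0.4076 -0.2309 -0.1461 -0.005 ]
```

Request:
play_rows(
  targets=[
    [[0,0,0.2],[-0.1,-0.06,0],1],
    [[0,0,0.4],[-0.19,-0.12,0],1],
    [[0,0,0.41],[-0.23,-0.146,0],1],
    [[0,0,0.41],[-0.23,-0.146,0],1],
    [[0,0,0.41],[-0.23,-0.146,0],1],
    [[0,0,0.41],[-0.23,-0.146,0],1],
    [[0,0,0.41],[-0.23,-0.146,0],1],
    [[0,0,0.41],[-0.23,-0.146,0],1],
  ],
)

```text
t: 11.05
tcp_pos: [689.4, -268.8, 338.7]
orientation: [0.0, 0.259, 0.966, -0.0]
force: [-0.7, 0.7, -0.4]
finger_gap: 1.001
grip_force: 0.0
```

```bash
python3 - <<'E'
from h import *
p=fromfrac([.41,-.23,-.146,0]);setcmd(p);s=read_state();print(p,s['tcp_pos'])
c=calibration('wrist');I=snap('wrist','w7')
json.dump({k:(v.tolist() if hasattr(v,'tolist') else v) for k,v in c.items()},open('c7.json','w'))
print(np.array(c['pose']).round(3))
J=cv2.convertScaleAbs(I[:,:,::-1],alpha=1.8)[:270]
S=cv2.imread('pics/scene0.png')[145:240,140:240]
D=cv2.imread('pics/side0.png')[174:264,390:490]
out=np.zeros((600,800,3),np.uint8);out[:270,:640]=J
out[270:600,0:347]=cv2.resize(S,(347,330),interpolation=cv2.INTER_CUBIC)
out[270:600,400:767]=cv2.resize(D,(367,330),interpolation=cv2.INTER_CUBIC)
cv2.imwrite('pics/w7m.png',out)
E
```

```text
[ 689.66149452 -269.82705074  338.01436493    2.6168    ] [ 689.35676734 -268.7972315   338.68367274]
[[ 5.00000e-01  8.35000e-01  2.28000e-01  6.31254e+02]
 [ 8.66000e-01 -4.83000e-01 -1.32000e-01 -2.34556e+02]
 [-1.00000e-03  2.63000e-01 -9.65000e-01  4.60938e+02]
 [ 0.00000e+00  0.00000e+00  0.00000e+00  1.00000e+00]]
```

View pics/w7m.png

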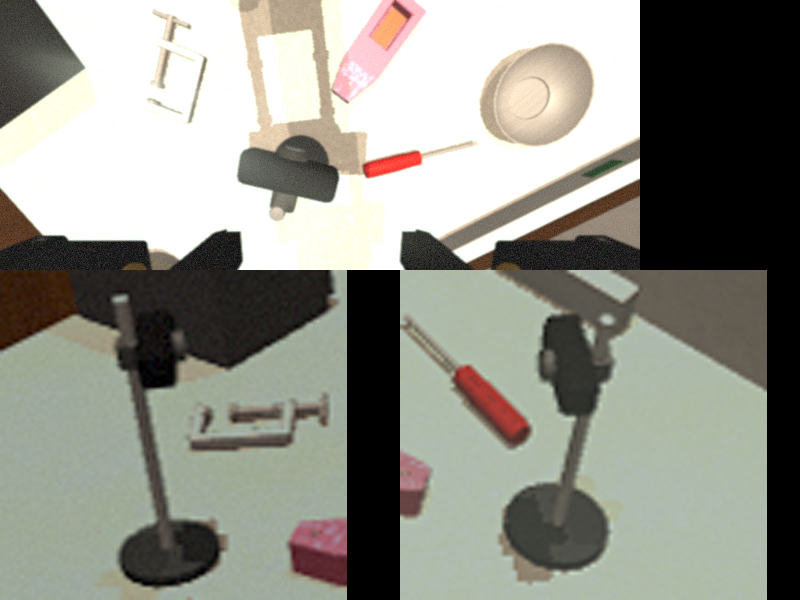

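From above, the post top is at wrist (277,213) and the head's long axis runs from about (243,163) to (335,180) with its lens side upward. In the scene image the lens is at (191.3,166.6) and the post top at (174.9,153.6); in the side image they are at (430.1,199.9) and (445.9,187.6). I'll fit the webcam pose jointly from these.

```bash
python3 - <<'E'
from h import *
from scipy.optimize import least_squares
C={'scene':calibration('scene'),'side':calibration('side'),'wrist':json.load(open('c7.json'))}
obs=[('scene','top',174.9,153.6),('side','top',445.9,187.6),('wrist','top',277,213),('scene','lens',191.3,166.6),('side','lens',430.1,199.9),('scene','base',189,225.6),('side','base',432.8,243)]
def pt(k,p):
    x,y,th,h,H=p;l=np.array([np.cos(th),np.sin(th)])
    return {'top':[x,y,H],'base':[x,y,12],'lens':[x+45*l[0],y+45*l[1],h]}[k]
r=lambda p:np.concatenate([(proj(n,pt(k,p),C[n])-[u,v])*(1 if n!='wrist' else .7) for n,k,u,v in obs])
for th0 in(2,2.7):
    s=least_squares(r,[675,-292,th0,190,262],loss='soft_l1');print(s.x.round(3),np.degrees(s.x[2]),s.cost,s.fun.round(1))
# head axis from wrist image: segment the dark head, parallel edges on the top plane
p=s.x;z=p[3]+17
I=cv2.imread('pics/w7.png').max(2)
m=(I[130:215,225:350]<38).astype(np.uint8)
print('head pts',[ (q,atz('wrist',*q,z,C['wrist'])[:2].round(1)) for q in[(243,152),(337,168),(240,178),(334,198)]])
print('wrist lens proj',proj('wrist',pt('lens',p),C['wrist']))
g=I[130:215,225:350:1]
for u in(250,262,310,320,330):print(u,[int(x) for x in I[140:206:3,u]])
E
```

```text
[ 672.752 -296.679    2.393  210.181  257.454] 137.1003761805066 4.107016668178772 [-0.5 -0.   0.4  0.3  0.1  0.1  1.8 -0.4 -1.8  0.1 -0.9 -1.7  0.2 -0.9]
[ 672.752 -296.679    2.393  210.181  257.454] 137.10041042580906 4.107016668058867 [-0.5 -0.   0.4  0.3  0.1  0.1  1.8 -0.4 -1.8  0.1 -0.9 -1.7  0.2 -0.9]
head pts [((243, 152), array([ 620.7, -302. ])), ((337, 168), array([ 670.5, -242.1])), ((240, 178), array([ 637.4, -316.3])), ((334, 198), array([ 691.7, -256.8]))]
wrist lens proj [294.72714809 148.19677817]
250 [131, 131, 122, 55, 61, 62, 57, 60, 63, 58, 59, 60, 57, 53, 52, 102, 155, 153, 158, 160, 159, 157]
262 [130, 129, 128, 75, 46, 51, 56, 54, 59, 56, 54, 59, 57, 58, 54, 54, 106, 157, 158, 159, 157, 160]
310 [36, 38, 34, 40, 41, 41, 43, 26, 33, 31, 39, 43, 43, 42, 44, 44, 46, 49, 50, 48, 141, 156]
320 [104, 81, 42, 37, 42, 37, 40, 42, 34, 32, 34, 41, 43, 39, 43, 39, 45, 46, 45, 51, 61, 154]
330 [109, 103, 104, 104, 105, 109, 102, 101, 91, 26, 21, 34, 37, 44, 39, 45, 46, 48, 44, 46, 54, 145]
```

Request:
play_rows(
  targets=[
    [[0,0,-0.2],[0.105,0.041,0],1],
    [[0,0,-0.4],[0.21,0.082,0.02],1],
    [[0,0,-0.6],[0.315,0.123,0.06],1],
    [[0,0,-0.8],[0.42,0.164,0.1],1],
    [[0,0,-1],[0.525,0.205,0.14],1],
    [[0,0,-1],[0.63,0.246,0.18],1],
    [[0,0,-1],[0.735,0.287,0.22],1],
    [[0,0,-1],[0.845,0.329,0.26],1],
  ],
)

```text
t: 11.9
tcp_pos: [461.7, 14.7, 234.0]
orientation: [0.001, 0.012, 1.0, 0.0]
force: [0.0, 0.5, -1.0]
finger_gap: 0.999
grip_force: 0.0
```

```bash
python3 - <<'E'
from h import *
p=fromfrac([-1,.845,.329,.26]);setcmd(p);s=read_state();print(p,s['tcp_pos'],s['orientation'])
print(frac([463.2,13.6,110,3.3219]),frac([463.2,13.6,30,3.3219]))
E
```

```text
[463.08290007  13.41260139 234.01436493   3.1168    ] [461.6993409   14.71714687 233.97584408] [8.99740063e-04 1.24967655e-02 9.99921504e-01 8.61511080e-05]
[-4.102e-01 -3.000e-04  5.000e-04  3.100e-01] [-4.102e-01 -3.000e-04  5.000e-04  5.100e-01]
```

Request:
play_rows(
  targets=[
    [[0,0,-0.2],[0,0,0.06],1],
    [[0,0,-0.41],[0,0,0.14],1],
    [[0,0,-0.41],[0,0,0.24],1],
    [[0,0,-0.41],[0,0,0.34],1],
    [[0,0,-0.41],[0,0,0.34],1],
    [[0,0,-0.41],[0,0,0.34],1],
    [[0,0,-0.41],[0,0,0.34],1],
    [[0,0,-0.41],[0,0,0.34],1],
  ],
)

```text
t: 12.7
tcp_pos: [465.2, 13.3, 100.6]
orientation: [0.002, -0.09, 0.996, -0.0]
force: [0.5, 0.6, 0.1]
finger_gap: 1.002
grip_force: 0.0
```

```bash
python3 - <<'E'
from h import *
p=fromfrac([-.41,0,0,.34]);setcmd(p);s=read_state();print(p,s['tcp_pos'],s['orientation'])
I=snap('wrist','w8').astype(int);t=s['tcp_pos'];H=-np.array([np.cos(p[3]),np.sin(p[3])])
# tail edge & lateral edges relative to the TCP at z=34
c=calibration('wrist')
col=I[100:260,300]; m=(I[:,:,2]-I[:,:,0]>25)
for v in(150,160,170,180):
    d=np.nonzero(m[v,240:400])[0]; print(v,d.min()+240 if len(d) else None,d.max()+240 if len(d) else None)
d=np.nonzero(m[100:260,300])[0]+100;print(d.min())
print((atz('wrist',300,d.min(),34)[:2]-t[:2])@H)
print('expect',proj('wrist',[*(t[:2]-65*H),34]))
E
```

```text
[463.08290007  13.41260139  98.01436493   3.3218    ] [465.20941681  13.33823192 100.62303963] [ 2.41382471e-03 -8.99310590e-02  9.95945029e-01 -2.78754079e-04]
150 280 363
160 280 362
170 281 362
180 281 361
122
-66.2793064161754
expect [320.3198412  124.06357195]
```

Request:
play_rows(
  targets=[
    [[0,0,0],[0,0,0.04],1],
    [[0,0,0],[0,0,0.08],1],
    [[0,0,0],[0,0,0.12],1],
    [[0,0,0],[0,0,0.15],1],
    [[0,0,0],[0,0,0.168],1],
    [[0,0,0],[0,0,0.168],1],
    [[0,0,0],[0,0,0.168],1],
    [[0,0,0],[0,0,0.168],1],
  ],
  newtons=35,
)

```text
t: 13.55
tcp_pos: [463.8, 13.4, 31.6]
orientation: [0.001, -0.09, 0.996, -0.0]
force: [0.7, -0.9, -0.9]
finger_gap: 1.001
grip_force: 0.0
```

Request:
play_rows(
  targets=[
    [[0,0,0],[0,0,0],-1],
    [[0,0,0],[0,0,0],-1],
    [[0,0,0],[0,0,0],-1],
    [[0,0,0],[0,0,0],-1],
    [[0,0,0],[0,0,0],-1],
    [[0,0,0],[0,0,0],-1],
    [[0,0,0],[0,0,0],-1],
    [[0,0,0],[0,0,0],-1],
  ],
  newtons=35,
)

```text
t: 14.35
tcp_pos: [463.1, 13.4, 30.9]
orientation: [0.0, -0.09, 0.996, -0.0]
force: [-1.0, 0.1, 2.3]
finger_gap: 0.637
grip_force: 35.0
```

Request:
play_rows(
  targets=[
    [[0,0,0],[0,0,-0.03],-1],
    [[0,0,0],[0,0,-0.08],-1],
    [[0,0,0],[0,0,-0.15],-1],
    [[0,0,0],[0,0,-0.23],-1],
    [[0,0,0],[0,0,-0.31],-1],
    [[0,0,0],[0,0,-0.39],-1],
    [[0,0,0],[0,0,-0.45],-1],
    [[0,0,0],[0,0,-0.485],-1],
  ],
)

```text
t: 15.15
tcp_pos: [463.6, 13.5, 227.4]
orientation: [0.002, -0.09, 0.996, -0.0]
force: [0.1, 0.0, -2.7]
finger_gap: 0.631
grip_force: 35.0
```

```bash
python3 - <<'E'
from h import *
p=fromfrac([0,0,0,.168-.485]);setcmd(p);s=read_state();print(p,s['tcp_pos'],s['orientation'],s['finger_gap'],s['force'])
print(frac([516.4,-155.5,225,2.4086]))
E
```

```text
[463.08290007  13.41260139 224.81436493   3.3218    ] [463.6419127  13.4799237 227.4378547] [ 1.56989296e-03 -9.00039058e-02  9.95940168e-01 -1.17503799e-04] 0.6305591105033083 [ 0.05519854  0.02577494 -2.67321847]
[ 1.8264e+00 -5.5400e-02 -4.3930e-01 -5.0000e-04]
```

Request:
play_rows(
  targets=[
    [[0,0,0.12],[0,-0.02,0],-1],
    [[0,0,0.26],[-0.01,-0.05,0],-1],
    [[0,0,0.4],[-0.01,-0.08,0],-1],
    [[0,0,0.54],[-0.02,-0.12,0],-1],
    [[0,0,0.68],[-0.02,-0.16,0],-1],
    [[0,0,0.82],[-0.03,-0.2,0],-1],
    [[0,0,0.94],[-0.03,-0.23,0],-1],
    [[0,0,1],[-0.03,-0.25,0],-1],
  ],
)

```text
t: 15.95
tcp_pos: [492.1, -83.4, 223.9]
orientation: [-0.001, 0.16, 0.987, 0.0]
force: [-0.8, -0.1, -2.6]
finger_gap: 0.632
grip_force: 35.0
```

```bash
python3 - <<'E'
from h import *
p=fromfrac([1,-.03,-.25,0]);setcmd(p);s=read_state();print(p,s['tcp_pos'],s['orientation'],s['finger_gap'])
print(frac([516.4,-155.5,225,2.4086]))
E
```

```text
[492.81193528 -82.81725086 224.81436493   2.8218    ] [492.13975906 -83.36921597 223.88854506] [-1.08610190e-03  1.60292767e-01  9.87068917e-01  5.03473138e-05] 0.6324789682410205
[ 8.264e-01 -1.131e-01 -1.540e-01 -5.000e-04]
```

Request:
play_rows(
  targets=[
    [[0,0,0.12],[-0.015,-0.02,0],-1],
    [[0,0,0.26],[-0.03,-0.045,0],-1],
    [[0,0,0.4],[-0.05,-0.07,0],-1],
    [[0,0,0.54],[-0.07,-0.095,0],-1],
    [[0,0,0.68],[-0.09,-0.12,0],-1],
    [[0,0,0.78],[-0.105,-0.145,0],-1],
    [[0,0,0.826],[-0.113,-0.154,0],-1],
    [[0,0,0.826],[-0.113,-0.154,0],-1],
  ],
)

```text
t: 16.75
tcp_pos: [516.1, -155.7, 224.3]
orientation: [-0.001, 0.358, 0.934, 0.0]
force: [0.1, 0.5, -3.4]
finger_gap: 0.634
grip_force: 35.0
```

Request:
play_rows(
  targets=[
    [[0,0,0],[0,0,0],-1],
    [[0,0,0],[0,0,0],-1],
    [[0,0,0],[0,0,0],-1],
    [[0,0,0],[0,0,0],-1],
    [[0,0,0],[0,0,0],-1],
    [[0,0,0],[0,0,0],-1],
    [[0,0,0],[0,0,0],-1],
    [[0,0,0],[0,0,0],-1],
  ],
)

```text
t: 17.55
tcp_pos: [516.4, -155.5, 224.8]
orientation: [0.0, 0.358, 0.934, 0.0]
force: [-0.5, -0.9, -2.3]
finger_gap: 0.64
grip_force: 35.0
```

```bash
python3 - <<'E'
from h import *
p=fromfrac([.826,-.113,-.154,0]);setcmd(p);s=read_state();print(p,s['tcp_pos'],s['orientation'],s['finger_gap'])
S=snap('scene','s9')[:,:,::-1];D=snap('side','d9')[:,:,::-1];W=snap('wrist','w9')[:,:,::-1]
th=np.radians(138);b=np.array([672.5,-296]);l=np.array([np.cos(th),np.sin(th)])
for n in('scene','side'):
    print(n,'nose',proj(n,[*(b+125*l),211]),'tail',proj(n,[*(b+275*l),211]),'lens',proj(n,[*(b+45*l),211]))
out=np.zeros((600,800,3),np.uint8)
out[:330,:400]=cv2.resize(S[110:242,150:310],(400,330),interpolation=cv2.INTER_CUBIC)
out[:330,400:]=cv2.resize(D[140:272,310:470],(400,330),interpolation=cv2.INTER_CUBIC)
out[330:600,80:720]=cv2.convertScaleAbs(W[:270],alpha=1.8)
cv2.imwrite('pics/f.png',out)
E
```

```text
[ 516.35514782 -155.50368112  224.81436493    2.4088    ] [ 516.35775846 -155.50054152  224.8426464 ] [1.23119300e-05 3.58250813e-01 9.33625382e-01 1.33424440e-05] 0.6395132075720737
scene nose [220.97324615 162.27783081] tail [271.10143704 155.72303145] lens [193.28300268 165.89862755]
side nose [401.08672705 201.30487454] tail [349.88651464 204.0239706 ] lens [428.16999572 199.86656002]
```

View pics/f.png

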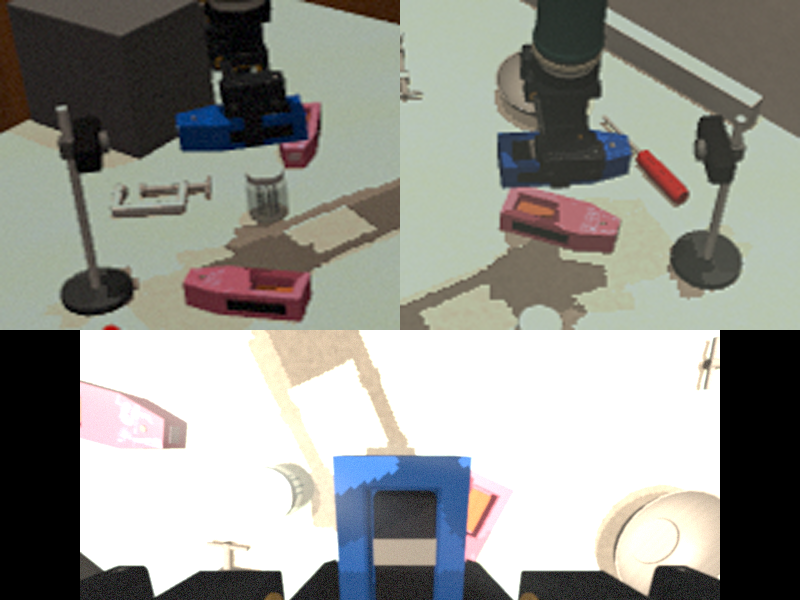

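The picture shows the finder level, battery flush, with its nose pointing at the lens. The nose is at scene (221,162) and side (402,203), against predicted (221,162) and (401,201). I'm handing it in.

```bash
python3 -c "
from workcell import *
print(sign_off())"
```

```text
the job is handed in; nothing more can be done
None
```

The job is handed in: the battery is pressed flush in the blue finder, and the arm is holding it level at lens height with its nose about 8 cm from the webcam lens. `sign_off()` gave no verdict. The nose was within about 2 pixels of the planned spot in both fixed cameras, and I saw no contact with the webcam or the other things on the shelf.

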